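Tighten the drill chuck on its bit and hold the trigger half in

TASK

The cordless drill stands nose up in its bench cradle with a bit loose in the chuck: turn the chuck sleeve clockwise (seen from above) all the way to its stop, so that the jaws grip the bit. Only then squeeze the trigger about half-way in, never to the bottom, and finish while still holding it there for the slow-speed trial. Leave the jar, the wrench and the spare battery where they are.

Things in the scene. Friction and masses are not known exactly. Their poses are not given: they have to be found in the camera images.
- drill: Drill clamped nose up in a plywood cradle fixed to the bench; motor isolated, nothing spins. Origin on the bench below the chuck; z up, x level along the handle, away from the barrel. Place and yaw vary. Cradle 300 x 150 mm, x -90 to 210. Barrel radius 35 up to 112 above the bench, 28 at 146. Handle 34 wide, x 20 to 145, top at 82. Battery at its end: x 137 to 199, 76 wide, top at 104.
- sleeve_grip (a point): Point on the chuck's axis 192 mm above the bench, where to grip the sleeve from above at any yaw. The sleeve is a black ribbed upright cylinder, 42 mm in diameter, 164 to 208 mm above the bench (last 6 mm tapered), on top of the drill. Three steel jaws stand out to 215 mm, the bit to 226 mm.
- sleeve (a joint): Turn of the chuck sleeve, rad, growing clockwise seen from above. Starts between 0 and 0.4; the jaws meet the bit at about 1.0 and the sleeve stops dead at 1.2 (chuck tight). Needs about 0.25 N m and stays where it is left; turned on past the stop, the fingers slip on it harmlessly.
- bit: Steel bit, a plain rod 7 mm thick and 50 mm long, standing upright and loose (up to 2 mm of play) in the chuck. Origin at the centre of its lower end, 176 mm above the bench, z up along it. It need not be touched.
- trigger_press (a point): Press point on the trigger's flat upper face: 77 mm from the drill's axis along the handle, 104 mm above the bench when out, going down with it; x along the handle, away from the chuck, z up. The trigger is a black block 46 mm long (46 to 92 mm from the axis), 20 mm wide, on top of the handle beside the barrel. From this point the sleeve's side is 56 mm away.
- trigger (a joint): Trigger travel, m: 0 out, 0.014 fully in, straight down; half-way is 0.007 (press point 97 mm above the bench). Spring: 2.4 N to start moving, 6.6 N half-way, 10.8 N fully in; springs back out when let go.
- jar: Bystander: glass jar with a steel lid, 64 mm in diameter, 85 mm high, loose on the bench. Origin at the centre of its underside.
- wrench: Bystander: steel wrench 190 mm long lying loose on the bench. Origin under its middle, x along it.
- battery: Bystander: spare battery pack, black block 110 x 74 x 45 mm with a grey contact block on top (59 mm high in all), loose on the bench. Origin at the centre of its underside, x along its length.

How it is judged:
By the outcome, as a careful person would: the job done as asked, in the order asked, and still so for the second after the job is handed in, while the arm keeps its last pose, push and grip.
It also fails if it takes over 42 s, if anything falls off the work surface, if the arm or the gripper's body presses on something with over 40 N, if the wrist force passes 120 N, or if a joint passes its speed limit or range.

ROBOT

A 6-joint arm with a two-finger parallel gripper is mounted at the origin on the work surface. World frame = base frame: x ahead of the robot, y to its left, z up, the work surface at z = 0. Lengths are in m, angles in rad, forces in N, time in s.
With the tool pointing down it reaches from about 0.35 to 0.8 m from the base axis. Payload 7.3 kg.
Tool frame: the origin (TCP) lies at the very end of the fingers, on their centre line; the grasp point (between the pads) lies manip.tcp_to_grasp behind it (manip.tcp_to_grasp is the distance from the TCP to the grasp point, in m); z points along the fingers, y is the line along which they close (so a half turn about z gives the same grasp; the last joint's range is limited). The gripper opens to 85 mm and grips with 20 to 120 N. Pads are 22 mm wide; open, the fingers measure 114 mm over their backs; the gripper's body (76 mm by 85 mm) begins 54 mm behind the grasp point. The pads swing forward as they close: fully open they stand 13 mm farther back than shut.
Start: joints at [-1.412, 0.342, 1.524, -0, 1.275, -0.146], TCP at [0.158, -0.501, 0.231] pointing down, gripper open.
Joint ranges: [-2.53, 2.53], [-0.77, 2.02], [0.04, 2.7], [-1, 4.14], [0.28, 2.66], [-3.11, 3.11]. Speed limits (rad/s): [2.57, 2.57, 3.14, 3.14, 3.14, 3.14].

INTERFACE

Orientations are given as a unit quaternion [w, x, y, z].
In Python, from plant import manip, read_camera, get_calibration, job_done, models gives the robot as it stands.
- The arm moves only by the tool step_arm, never from a script. Its argument "moves" is a list of rows, each a list of 7 numbers: the shift along the tool's x, y, z each as a share of 50 cm, from -1 to 1, then the turn, a rotation vector about the tool's x, y, z each as a share of pi/2 rad, from -1 to 1, then the opening, from 0 (shut) to 1 (fully open). A call has 1 to 20 rows; each row is the pose to reach, as a shift and turn from the pose commanded when the call began, along the tool's axes at that moment; what a row does not reach only later rows make up. A row lasts 1/10 s, in which the tool goes at most 50 mm and 8.59 degrees, less where a joint would pass 70% of its speed; a pose out of reach is approached as far as the arm can. A call with a number of a shift or a turn outside -1 to 1 is refused whole. A call with a gripper value outside its range is refused whole. The fingers move at their own pace and stop on an object; the grip force is fixed at half the most. Time passes only in rows, so rows that repeat a pose let the fingers close. It gives the time, the measured TCP pose, the force, the opening and the grip force at its end, in the units of the state.
- manip.sense(): the state, without advancing time (a new reading comes with each control period).
- read_camera(name): name is "scene" or "top" or "wrist"; returns (picture, depth): 384x512x3 uint8, blue, green, red; 384x512 float32, m along the optical axis (not along the pixel's ray), 0 where there is no reading.
- get_calibration(name): a dict with "fx", "fy", "cx", "cy" (pixels), "view" (4x4, takes a point from world to camera coordinates). Camera axes: x right, y up, looking along -z (the intrinsics and any distortion apply to the point x, -y, -z); pixel columns grow to the right and rows downward; lengths in m; the calibration is good to about 2 mm. A picture is of the moment at which its call begins: read the wrist's pose just before it. get_calibration takes no time and is no camera call; for the wrist camera it gives the pose at the moment of the call.
- job_done(): hands the job in; it is judged then, once.
Trained networks look in the newest picture that a camera, given by its name, has taken for a name from the list of things; names that differ only in an ending like _2 or _b are one class to them, and where a whole thing is asked for, a point or a joint stands for the part that bears it (a point fixed in the world has none). Each returns a list of dicts, best first, with "confidence" (0 to 1); they miss things now and then, are a little off and sometimes report something else, mostly with a low value. They report only what shows in the picture. A call takes as long as a camera call.
- models.regions_of(camera, query): "pixels" (384x512 bool, what is visible of it) and "box" ([left, top, right, bottom] in pixels, round what is visible of it).
- models.mark_of(camera, query): "at" ([column, row] in pixels: a listed point, or the origin of a listed thing).
The state is a dict: "t": time; "q": joint angles; "dq": joint speeds; "effort": joint torques, N m; "tcp_pos": TCP position; "tcp_rot": TCP orientation; "wrist_force": force on the tool from outside, world axes, zero at the start; "wrist_torque": the same for the moment, N m; "width": finger opening in m; "grasp_force": force on a finger pad.
Only numpy, scipy, OpenCV 4.12 (cv2) and the standard library are available. Lean on these libraries where they do the work, as an engineer would, in place of code of your own. Each camera call takes 0.05 s, during which the arm holds its last target. There are 200 camera calls.

## Working session

There is one attempt and no reset: what is moved stays moved. The work goes in short steps, Python scripts to look and compute and a tool call to move; the robot and the scene stay as the last step left them, time stands still between calls to the robot, and variables do not carry over. Pictures are saved under pics/ and viewed, at most 10 in all, crops included, and the job is handed in when it is done.

Besides the shell and the picture viewer there is one more tool, called after ">>>" as name(argument=value, ...) on one line, values as JSON. step_arm: Moves the arm, as the interface text tells. Shift numbers are shares of 50 cm and turn numbers shares of pi/2 rad, none past 1 either way. Its arguments: {"type":"object","properties":{"moves":{"type":"array"}},"required":["moves"]}

```bash
ls; mkdir -p pics
cat > h.py <<'E'
import numpy as np, cv2
from plant import manip, read_camera, get_calibration, job_done, models
def world(c,px,depth):
    u,v=px; x=(u-c['cx'])/c['fx']*depth; y=(v-c['cy'])/c['fy']*depth
    return (np.linalg.inv(np.array(c['view']))@[x,-y,-depth,1])[:3]
def cloud(c,d,mask):
    v,u=np.nonzero(mask&(d>0)); z=d[v,u]
    P=np.stack([(u-c['cx'])/c['fx']*z,-(v-c['cy'])/c['fy']*z,-z,np.ones_like(z)])
    return (np.linalg.inv(np.array(c['view']))@P)[:3].T
def proj(c,p):
    q=np.array(c['view'])@np.append(p,1); return [c['cx']+c['fx']*q[0]/-q[2], c['cy']-c['fy']*q[1]/-q[2]]
E
python3 - <<'E'
from h import *
s=manip.sense(); print(s['t'],s['tcp_pos'],s['tcp_rot'],s['width'],manip.tcp_to_grasp)
ims=[]
for n in ['scene','top']:
    im,d=read_camera(n); c=get_calibration(n); print({k:c[k] for k in c if k!='view'})
    for q in ['sleeve_grip','trigger_press','drill','bit','jar','wrench','battery']:
        for r in models.mark_of(n,q)[:2]:
            u,v=[int(round(x)) for x in r['at']]
            ok=0<=u<512 and 0<=v<384
            print(n,q,round(r['confidence'],2),np.round(r['at'],1), np.round(world(c,r['at'],d[v,u]),3) if ok else None)
            cv2.circle(im,(u,v),3,(0,0,255),1)
            cv2.putText(im,q[:4],(u+3,v),0,.35,(0,0,255),1)
    ims.append(im)
cv2.imwrite('pics/a.png',cv2.resize(np.vstack(ims),(450*512//384*1,  600)) if 0 else np.vstack(ims)[:, :] if 0 else cv2.resize(np.hstack(ims),(800,300)))
cv2.imwrite('pics/top.png',cv2.resize(ims[1],(800,600)))
E
```

```text
pics
0.0 [ 0.15750861 -0.50038399  0.23062095] [-7.85172415e-04  9.88411718e-01  1.51794793e-01 -6.72441773e-07] 0.08543900123192488 0.0187
{'fx': 496.5104298669964, 'fy': 496.5104298669964, 'cx': 262.5422975390745, 'cy': 192.0128612379455}
scene sleeve_grip 0.79 [294.1 193.7] [0.603 0.184 0.207]
scene sleeve_grip 0.16 [236.  204.2] [0.595 0.016 0.043]
scene trigger_press 0.52 [308.6 199.6] [0.521 0.164 0.101]
scene trigger_press 0.44 [358.8 280. ] [0.594 0.346 0.055]
scene drill 0.75 [287.7 249.2] [0.63  0.194 0.063]
scene jar 0.82 [361.2 281.5] [0.592 0.351 0.052]
scene wrench 0.72 [221.4 336.9] [0.844 0.198 0.007]
scene battery 0.96 [237.2 207. ] [0.6   0.024 0.043]
scene battery 0.28 [359.6 285.5] [0.595 0.351 0.04 ]
{'fx': 406.52518352350387, 'fy': 406.52518352350387, 'cx': 259.1044460697377, 'cy': 187.4293813386748}
top sleeve_grip 0.73 [226.8 184.1] [0.596 0.171 0.229]
top trigger_press 0.72 [232.4 221.2] [0.525 0.169 0.102]
top drill 0.71 [233.5 192.2] [0.583 0.159 0.191]
top jar 0.77 [172.3 210.2] [0.559 0.324 0.084]
top jar 0.26 [232.  196.1] [0.582 0.166 0.146]
top wrench 0.56 [226.9 117.2] [0.834 0.187 0.007]
top battery 0.63 [297.6 208.9] [0.556 0.001 0.061]
```

View pics/top.png

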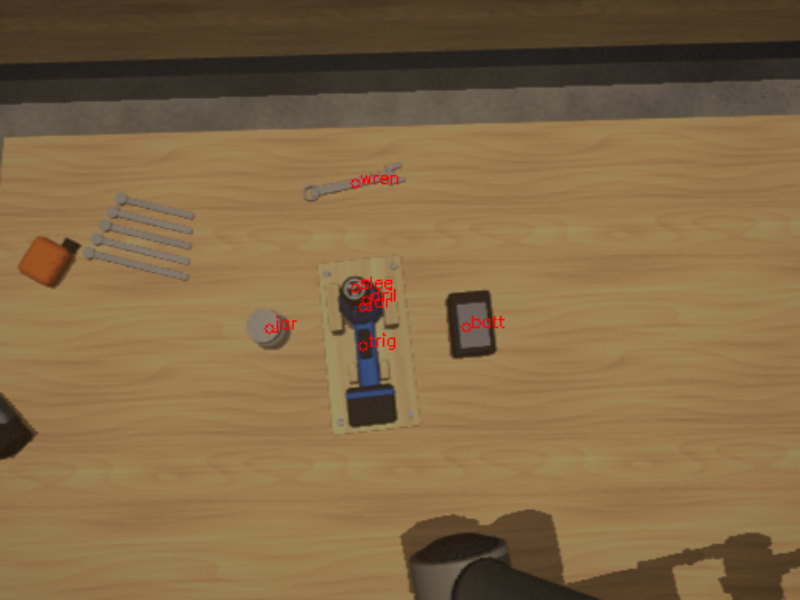

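View pics/a.png

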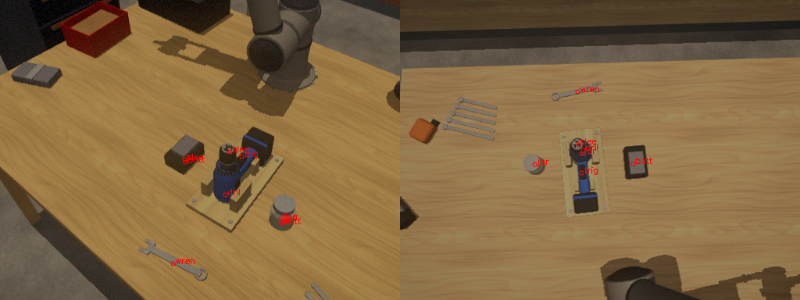

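The top view (800 px scale) shows the drill with its sleeve at about (355,289) and trigger at (363,345). The handle points towards the robot, the jar is on the left (267,328), the battery pack on the right (470,324) and the wrench is beyond. The marks agree with the picture except the low-confidence ones. The scene view agrees too.

Run:
```python
from h import *
from scipy.optimize import least_squares
from scipy.spatial.transform import Rotation as R
for n in ['scene','top']:
    im,d=read_camera(n); c=get_calibration(n)
    P=cloud(c,d,np.ones(d.shape,bool))
    near=np.hypot(P[:,0]-.598,P[:,1]-.177)<.05
    S=P[near&(P[:,2]>.168)&(P[:,2]<.203)]
    f=least_squares(lambda a:np.hypot(S[:,0]-a[0],S[:,1]-a[1])-.021,[.6,.18],loss='soft_l1',f_scale=.001) if len(S)>5 else None
    print(n,len(S),f and f.x, f and np.abs(f.fun).mean())
    T=P[near&(P[:,2]>.2)]; print('top face',len(T),T.mean(0),T[:,2].max())
    B=P[(np.hypot(P[:,0]-.41,P[:,1]-.16)<.09)&(P[:,2]>.09)&(P[:,2]<.115)]; print('batt',len(B),B.min(0),B.max(0),np.median(B,0), cv2.minAreaRect(B[:,:2].astype(np.float32)*1000))
s=manip.sense(); c=get_calibration('wrist'); C=np.linalg.inv(np.array(c['view']))
q=s['tcp_rot']; M=R.from_quat([q[1],q[2],q[3],q[0]]).as_matrix()
print('cam in tool',M.T@(C[:3,3]-s['tcp_pos']),(M.T@C[:3,:3]).round(2),c['fx'])
```

```text
scene 290 [0.59907003 0.17349192] 0.0008964162707858909
top face 283 [0.60455608 0.17755859 0.20861335] 0.22768955715049533
batt 764 [0.39893135 0.12060245 0.09002558] [0.46769855 0.20056195 0.1062504 ] [0.43861293 0.16319175 0.1018517 ] ((433.27398681640625, 160.4256591796875), (65.54995727539062, 78.05298614501953), 3.9600472450256348)
top 65 [0.59861766 0.17247056] 0.0004628312306241206
top face 254 [0.5970846  0.17154043 0.20937369] 0.22929243685697898
batt 774 [0.39779066 0.11951452 0.09495964] [0.46478197 0.19851967 0.10911016] [0.43117959 0.15822147 0.1036501 ] ((431.1423034667969, 158.26620483398438), (61.79942321777344, 77.86502838134766), 5.055976867675781)
cam in tool [ 8.26904845e-02 -1.73323303e-05 -1.43445869e-01] [[-0.    0.94  0.33]
 [ 1.    0.   -0.  ]
 [-0.    0.33 -0.94]] 294.2096522260776
```

>>> step_arm(moves=[[0.8, -0.6, -0.14, 0, 0, -1, 1], [0.8, -0.6, -0.14, 0, 0, -1, 1], [0.8, -0.6, -0.14, 0, 0, -1, 1], [0.8, -0.6, -0.14, 0, 0, -1, 1], [0.8, -0.6, -0.14, 0, 0, -1, 1], [0.8, -0.6, -0.14, 0, 0, -1, 1], [0.8, -0.6, -0.14, 0, 0, -1, 1], [0.8, -0.6, -0.14, 0, 0, -1, 1], [0.8, -0.6, -0.14, 0, 0, -1, 1], [0.8, -0.6, -0.14, 0, 0, -1, 1], [0.8, -0.6, -0.14, 0, 0, -1, 1], [0.8, -0.6, -0.14, 0, 0, -1, 1], [0.8, -0.6, -0.14, 0, 0, -1, 1], [0.8, -0.6, -0.14, 0, 0, -1, 1]])

```text
t: 2.3
tcp_pos: [0.4486, -0.0955, 0.3012]
tcp_rot: [-0.0, 0.593, 0.805, -0.0]
wrist_force: [-0.4, 0.0, -0.2]
width: 0.0852
grasp_force: 0.0
```

>>> step_arm(moves=[[0.42, 0.45, 0, 0, 0, 0, 1], [0.42, 0.45, 0, 0, 0, 0, 1], [0.42, 0.45, 0, 0, 0, 0, 1], [0.42, 0.45, 0, 0, 0, 0, 1], [0.42, 0.45, 0, 0, 0, 0, 1], [0.42, 0.45, 0, 0, 0, 0, 1], [0.42, 0.45, 0, 0, 0, 0, 1], [0.42, 0.45, 0, 0, 0, 0, 1], [0.42, 0.45, 0, 0, 0, 0, 1]])

```text
t: 3.2
tcp_pos: [0.6005, 0.1715, 0.3012]
tcp_rot: [-0.0, 0.592, 0.806, -0.001]
wrist_force: [0.5, 0.2, 0.5]
width: 0.085
grasp_force: 0.0
```

```bash
cat > w.py <<'E'
from h import *
from scipy.optimize import least_squares
import sys
s=manip.sense(); print(s['t'],s['tcp_pos'],s['tcp_rot'],s['q'],s['wrist_force'],s['wrist_torque'])
c=get_calibration('wrist'); im,d=read_camera('wrist')
P=cloud(c,d,np.ones(d.shape,bool))
near=np.hypot(P[:,0]-.5988,P[:,1]-.173)<.04
S=P[near&(P[:,2]>.168)&(P[:,2]<.202)]
if len(S)>5:
    f=least_squares(lambda a:np.hypot(S[:,0]-a[0],S[:,1]-a[1])-.021,[.6,.173],loss='soft_l1',f_scale=.001)
    print('sleeve',len(S),f.x,np.abs(f.fun).mean())
T=P[near&(P[:,2]>.203)&(P[:,2]<.212)]; 
if len(T): print('top face',len(T),cv2.minEnclosingCircle(T[:,:2].astype(np.float32)*1000),np.median(T[:,2]))
G=P[(np.hypot(P[:,0]-.522,P[:,1]-.166)<.03)&(P[:,2]>.09)&(P[:,2]<.11)]
if len(G): print('trig',len(G),np.median(G,0),cv2.minAreaRect(G[:,:2].astype(np.float32)*1000),np.percentile(G[:,2],[10,50,90]))
for q in ['sleeve_grip','trigger_press']:
    for r in models.mark_of('wrist',q)[:1]:
        u,v=[int(round(x)) for x in r['at']]
        print(q,r['confidence'],r['at'],world(c,r['at'],d[v,u]) if 0<=u<512 and 0<=v<384 else '')
for p in [(.5988,.173,.208),(.522,.1664,.104)]:
    u,v=proj(c,p); cv2.drawMarker(im,(int(u),int(v)),(0,0,255),0,8,1)
cv2.imwrite(f'pics/{sys.argv[1]}.png',cv2.resize(im,(800,600)))
E
python3 w.py w1
```

```text
3.2 [0.60053246 0.17145308 0.3011643 ] [-3.00980630e-05  5.92483184e-01  8.05582657e-01 -5.07759727e-04] [ 1.55803528e-01  4.97065629e-01  1.09134379e+00 -6.72148184e-04
  1.55394695e+00 -1.46705369e-01] [0.46619562 0.22813256 0.51819559] [-0.01227983 -0.02224273 -0.01733946]
sleeve 404 [0.597094   0.17153195] 0.00031029623313035383
top face 1153 ((597.0447998046875, 171.69302368164062), 20.87856101989746) 0.20915816987892435
trig 729 [0.5289879  0.16750993 0.10462731] ((528.604736328125, 165.72943115234375), (45.95713424682617, 20.350095748901367), 5.0889434814453125) [0.10058496 0.10462731 0.10576571]
sleeve_grip 0.78 [256.7, 187.9] [0.5951339  0.17697141 0.21207003]
trigger_press 0.81 [192.8, 150.0] [0.52022326 0.16469092 0.10477351]
```

View pics/w1.png

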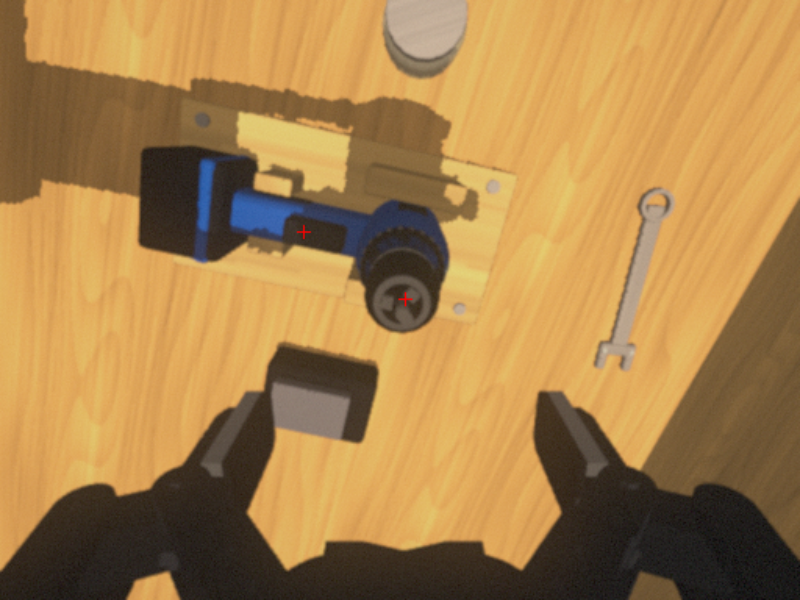

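The wrist view shows the sleeve top at about (403,300) and the trigger at (305,232). Both coincide with my projected marks, and there is free space either side for the fingers. Next I'll descend and grip.

>>> step_arm(moves=[[0.002, -0.006, 0.05, 0, 0, 0, 1], [0.002, -0.006, 0.1, 0, 0, 0, 1], [0.002, -0.006, 0.15, 0, 0, 0, 1], [0.002, -0.006, 0.2, 0, 0, 0, 1], [0.002, -0.006, 0.24, 0, 0, 0, 1], [0.002, -0.006, 0.256, 0, 0, 0, 1], [0.002, -0.006, 0.256, 0, 0, 0, 1], [0.002, -0.006, 0.256, 0, 0, 0, 0], [0.002, -0.006, 0.256, 0, 0, 0, 0], [0.002, -0.006, 0.256, 0, 0, 0, 0], [0.002, -0.006, 0.256, 0, 0, 0, 0], [0.002, -0.006, 0.256, 0, 0, 0, 0], [0.002, -0.006, 0.256, 0, 0, 0, 0], [0.002, -0.006, 0.256, 0, 0, 0, 0]])

```text
t: 4.75
tcp_pos: [0.5985, 0.1735, 0.1747]
tcp_rot: [0.001, 0.592, 0.806, 0.001]
wrist_force: [1.3, 0.8, 5.2]
width: 0.0409
grasp_force: 60.7
```

>>> step_arm(moves=[[0, 0, 0, 0, 0, 0.04, 0], [0, 0, 0, 0, 0, 0.08, 0], [0, 0, 0, 0, 0, 0.12, 0], [0, 0, 0, 0, 0, 0.16, 0], [0, 0, 0, 0, 0, 0.2, 0], [0, 0, 0, 0, 0, 0.24, 0], [0, 0, 0, 0, 0, 0.28, 0], [0, 0, 0, 0, 0, 0.32, 0], [0, 0, 0, 0, 0, 0.36, 0], [0, 0, 0, 0, 0, 0.4, 0], [0, 0, 0, 0, 0, 0.43, 0], [0, 0, 0, 0, 0, 0.45, 0], [0, 0, 0, 0, 0, 0.45, 0]])

```text
t: 6.05
tcp_pos: [0.5994, 0.1735, 0.1748]
tcp_rot: [0.001, 0.834, 0.551, 0.002]
wrist_force: [4.8, 0.2, 5.6]
width: 0.0404
grasp_force: 61.0
```

```bash
python3 -c "
from h import *
s=manip.sense(); print(s['t'],s['q'],s['tcp_pos'],s['wrist_force'],s['wrist_torque'],s['width'])"
```

```text
6.05 [ 1.59098131e-01  5.65375238e-01  1.32096021e+00 -3.15994438e-04
  1.24986001e+00  5.61761373e-01] [0.59939795 0.17345796 0.17482844] [4.82136178 0.17121277 5.64498682] [-0.04047884 -0.64921228 -0.17074596] 0.04037943295683158
```

>>> step_arm(moves=[[0, 0, 0, 0, 0, 0.04, 0], [0, 0, 0, 0, 0, 0.08, 0], [0, 0, 0, 0, 0, 0.12, 0], [0, 0, 0, 0, 0, 0.16, 0], [0, 0, 0, 0, 0, 0.2, 0], [0, 0, 0, 0, 0, 0.24, 0], [0, 0, 0, 0, 0, 0.28, 0], [0, 0, 0, 0, 0, 0.31, 0], [0, 0, 0, 0, 0, 0.34, 0], [0, 0, 0, 0, 0, 0.37, 0], [0, 0, 0, 0, 0, 0.4, 0]])

```text
t: 7.15
tcp_pos: [0.6005, 0.1732, 0.1748]
tcp_rot: [0.001, 0.964, 0.267, 0.004]
wrist_force: [10.5, -0.1, 4.7]
width: 0.0405
grasp_force: 61.7
```

```bash
python3 -c "
from h import *
s=manip.sense(); print(s['t'],s['q'],s['tcp_pos'],s['wrist_force'],s['wrist_torque'],s['width'])"
```

```text
7.15 [ 0.15898012  0.56599072  1.32000988 -0.00144633  1.24794553  1.18967844] [0.6004812  0.17321735 0.17478234] [10.47752378 -0.09757761  4.73315798] [ 0.17827818 -1.85888871  0.47155243] 0.040529087831281695
```

>>> step_arm(moves=[[0.004, 0.003, 0, 0, 0, 0.03, 0], [0.004, 0.003, 0, 0, 0, 0.06, 0], [0.004, 0.003, 0, 0, 0, 0.09, 0], [0.004, 0.003, 0, 0, 0, 0.12, 0]])

```text
t: 7.55
tcp_pos: [0.6015, 0.1732, 0.1747]
tcp_rot: [0.0, 0.984, 0.175, 0.002]
wrist_force: [-6.3, -3.5, 7.1]
width: 0.0408
grasp_force: 62.1
```

```bash
python3 -c "
from h import *
s=manip.sense(); print(s['t'],s['q'],s['tcp_pos'],s['wrist_force'],s['wrist_torque'],s['width'])"
```

```text
7.55 [ 1.58429592e-01  5.69640839e-01  1.31384582e+00 -9.07950314e-04
  1.25371276e+00  1.37686908e+00] [0.60148317 0.17319317 0.1746539 ] [-6.30531123 -3.48112847  7.06323503] [-0.79231871  1.3327005   0.37023499] 0.0408268308558818
```

>>> step_arm(moves=[[-0.001, 0, 0, 0, 0, 0.04, 0], [-0.001, 0, 0, 0, 0, 0.08, 0], [-0.001, 0, 0, 0, 0, 0.12, 0], [-0.001, 0, 0, 0, 0, 0.16, 0], [-0.001, 0, 0, 0, 0, 0.2, 0]])

```text
t: 8.05
tcp_pos: [0.601, 0.1724, 0.1745]
tcp_rot: [0.001, 1.0, 0.019, 0.002]
wrist_force: [2.0, -3.0, 6.4]
width: 0.0407
grasp_force: 62.4
```

```bash
python3 -c "
from h import *
s=manip.sense(); print(s['t'],s['q'],s['effort'],s['tcp_pos'],s['wrist_force'],s['wrist_torque'],s['width'])"
```

```text
8.05 [ 0.15774164  0.56879194  1.31583799 -0.00199478  1.25303374  1.69140449] [  0.64940387 -52.459023   -21.71549499   1.3723642    0.89397082
   0.75025225] [0.60096994 0.1723511  0.17448886] [ 2.01961117 -3.03509459  6.35847976] [-0.46542082 -0.84781751  2.01343951] 0.0406620921175643
```

>>> step_arm(moves=[[0, 0, 0, 0, 0, 0.04, 0], [0, 0, 0, 0, 0, 0.08, 0], [0, 0, 0, 0, 0, 0.12, 0], [0, 0, 0, 0, 0, 0.16, 0]])

```text
t: 8.45
tcp_pos: [0.6011, 0.1718, 0.1744]
tcp_rot: [0.001, 0.994, -0.107, 0.002]
wrist_force: [4.6, -4.7, 3.9]
width: 0.0407
grasp_force: 62.4
```

```bash
python3 -c "
from h import *
s=manip.sense(); print(s['t'],s['q'],s['effort'],s['tcp_pos'],s['wrist_force'],s['wrist_torque'],s['width'])"
```

```text
8.45 [ 0.15716735  0.56894157  1.31586117 -0.0027259   1.25302315  1.94321668] [  2.21931942 -51.86838627 -21.35865033   1.83307495   1.02519728
   0.54074988] [0.60108829 0.17178858 0.17438845] [ 4.59086543 -4.6609142   3.86910356] [-0.66731717 -0.65349028  2.17328697] 0.04067577229502234
```

>>> step_arm(moves=[[0, 0, 0, 0, 0, 0.16, 1], [0, 0, 0, 0, 0, 0.16, 1], [0, 0, 0, 0, 0, 0.16, 1], [0, 0, 0, 0, 0, 0.16, 1], [0, 0, 0, 0, 0, 0.16, 1], [0, 0, 0, 0, 0, 0.16, 1], [0, 0, -0.06, 0, 0, 0.16, 1], [0, 0, -0.14, 0, 0, 0.16, 1], [0, 0, -0.22, 0, 0, 0.16, 1], [0, 0, -0.25, 0, 0, 0.16, 1], [0, 0, -0.25, 0, 0, 0.16, 1]])

```text
t: 9.55
tcp_pos: [0.6005, 0.1731, 0.3014]
tcp_rot: [-0.001, 0.973, -0.23, 0.003]
wrist_force: [0.2, 0.2, 0.3]
width: 0.0858
grasp_force: 0.0
```

```bash
python3 w.py w2; python3 -c "
import cv2; a=cv2.imread('pics/w2.png'); cv2.imwrite('pics/w2c.png',cv2.resize(a[200:400,270:540],(800,592),interpolation=2))"
```

```text
9.55 [0.60052738 0.17307161 0.30137719] [-0.00109637  0.97319591 -0.22995811  0.00279149] [ 1.58091309e-01  4.93464189e-01  1.09668555e+00 -9.52853950e-05
  1.54544551e+00  2.19296118e+00] [0.16627233 0.15061608 0.34167548] [-0.03694566 -0.00936865  0.05961538]
sleeve 409 [0.59663062 0.17152077] 0.0003204255504215316
top face 1142 ((596.9264526367188, 171.29107666015625), 20.65578269958496) 0.2091052106504463
trig 486 [0.52652334 0.16356336 0.10470053] ((527.9971923828125, 165.5548095703125), (45.10374069213867, 20.050182342529297), 4.650330543518066) [0.10273845 0.10470053 0.10576527]
sleeve_grip 0.76 [261.7, 189.3] [0.60395568 0.16690498 0.21602326]
trigger_press 0.75 [292.5, 215.9] [0.52120104 0.16368055 0.10464348]
```

View pics/w2.png

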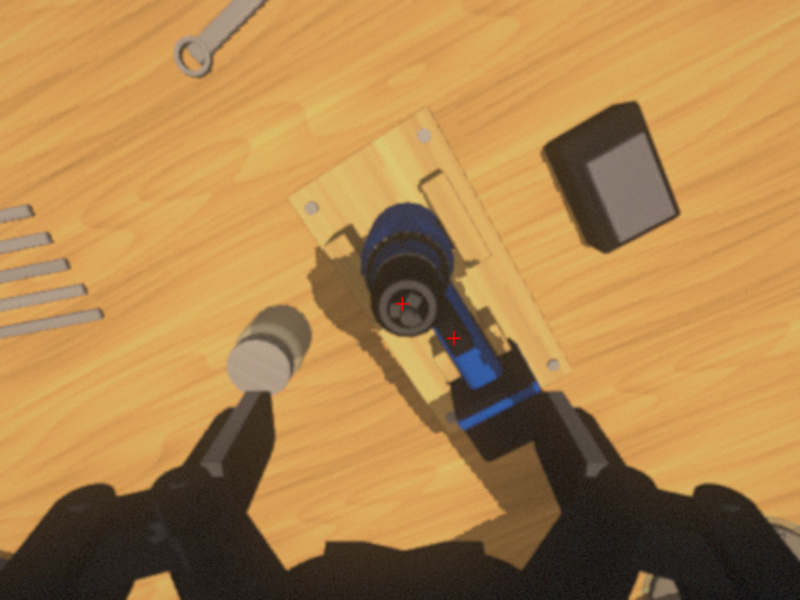

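View pics/w2c.png

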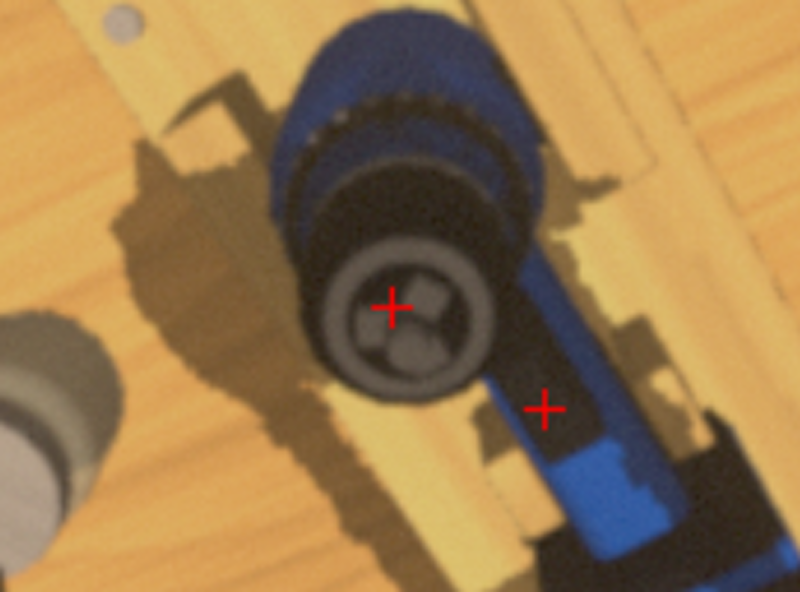

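The view shows the three jaws now closed in round the bit (crop around (410,320)). The jar, battery and wrench haven't been touched. Next I'll go over the trigger, shut the fingers and turn the camera side away from the chuck.

>>> step_arm(moves=[[-0.136, 0.086, 0, 0, 0, -1, 0], [-0.136, 0.086, 0, 0, 0, -1, 0], [-0.136, 0.086, 0, 0, 0, -1, 0], [-0.136, 0.086, 0, 0, 0, -1, 0], [-0.136, 0.086, 0, 0, 0, -1, 0], [-0.136, 0.086, 0, 0, 0, -1, 0], [-0.136, 0.086, 0, 0, 0, -1, 0], [-0.136, 0.086, 0, 0, 0, -1, 0], [-0.136, 0.086, 0, 0, 0, -1, 0], [-0.136, 0.086, 0, 0, 0, -1, 0], [-0.136, 0.086, 0, 0, 0, -1, 0]])

```text
t: 10.8
tcp_pos: [0.5188, 0.1648, 0.2962]
tcp_rot: [-0.001, 0.85, 0.527, -0.002]
wrist_force: [-0.4, -0.4, 0.3]
width: -0.0002
grasp_force: 0.0
```

>>> step_arm(moves=[[0, 0, 0, 0, 0, -1, 0], [0, 0, 0, 0, 0, -1, 0], [0, 0, 0, 0, 0, -1, 0], [0, 0, 0, 0, 0, -1, 0], [0, 0, 0, 0, 0, -1, 0], [0, 0, 0, 0, 0, -1, 0], [0, 0, 0, 0, 0, -1, 0], [0, 0, 0, 0, 0, -1, 0], [0, 0, 0, 0, 0, -1, 0], [0, 0, 0, 0, 0, -1, 0], [0, 0, 0, 0, 0, -1, 0]])

```text
t: 11.9
tcp_pos: [0.5188, 0.1648, 0.2962]
tcp_rot: [-0.002, 0.228, 0.974, -0.001]
wrist_force: [0.9, 0.1, 0.0]
width: 0.0003
grasp_force: 0.0
```

>>> step_arm(moves=[[0, 0, 0, 0, 0, -0.35, 0], [0, 0, 0, 0, 0, -0.35, 0], [0, 0, 0, 0, 0, -0.35, 0], [0, 0, 0, 0, 0, -0.35, 0], [0, 0, 0, 0, 0, -0.35, 0]])

```text
t: 12.4
tcp_pos: [0.5189, 0.1648, 0.2964]
tcp_rot: [-0.002, -0.043, 0.999, -0.0]
wrist_force: [0.3, -0.4, 0.1]
width: 0.0001
grasp_force: 0.0
```

```bash
python3 w.py w3
```

```text
12.4 [0.51885724 0.1647915  0.29644699] [-1.72133513e-03 -4.29167034e-02  9.99077134e-01 -2.73635271e-04] [ 1.66793790e-01  3.39310915e-01  1.34794587e+00 -1.18500193e-04
  1.45781978e+00 -1.48984888e+00] [ 0.31585234 -0.44974827  0.09941661] [ 0.02028955 -0.01471161  0.06643063]
sleeve 25 [0.59685967 0.17171904] 0.0002846002978853421
trig 658 [0.52570035 0.16557346 0.10460969] ((527.8399658203125, 165.8260040283203), (45.40171432495117, 19.404159545898438), 5.093163967132568) [0.10277891 0.10460969 0.10571443]
trigger_press 0.64 [259.6, 167.9] [0.51911336 0.16582082 0.10337327]
```

>>> step_arm(moves=[[-0.002, 0, 0.08, 0, 0, 0, 0], [-0.002, 0, 0.16, 0, 0, 0, 0], [-0.002, 0, 0.24, 0, 0, 0, 0], [-0.002, 0, 0.31, 0, 0, 0, 0], [-0.002, 0, 0.35, 0, 0, 0, 0], [-0.002, 0, 0.366, 0, 0, 0, 0], [-0.002, 0, 0.366, 0, 0, 0, 0], [-0.002, 0, 0.366, 0, 0, 0, 0]])

```text
t: 13.35
tcp_pos: [0.5213, 0.1651, 0.1163]
tcp_rot: [0.001, -0.042, 0.999, 0.0]
wrist_force: [-0.9, -0.4, -0.2]
width: -0.0002
grasp_force: 0.0
```

>>> step_arm(moves=[[0, 0, 0.006, 0, 0, 0, 0], [0, 0, 0.012, 0, 0, 0, 0], [0, 0, 0.018, 0, 0, 0, 0], [0, 0, 0.018, 0, 0, 0, 0], [0, 0, 0.018, 0, 0, 0, 0]])

```text
t: 13.85
tcp_pos: [0.5205, 0.165, 0.1063]
tcp_rot: [-0.0, -0.042, 0.999, -0.0]
wrist_force: [0.5, -0.1, -0.6]
width: -0.0001
grasp_force: 0.0
```

>>> step_arm(moves=[[0, 0, 0.004, 0, 0, 0, 0], [0, 0, 0.008, 0, 0, 0, 0], [0, 0, 0.008, 0, 0, 0, 0], [0, 0, 0.008, 0, 0, 0, 0]])

```text
t: 14.25
tcp_pos: [0.5207, 0.165, 0.1025]
tcp_rot: [0.0, -0.042, 0.999, -0.0]
wrist_force: [0.4, -0.2, 3.5]
width: -0.0003
grasp_force: 1.5
```

>>> step_arm(moves=[[0, 0, 0.003, 0, 0, 0, 0], [0, 0, 0.006, 0, 0, 0, 0], [0, 0, 0.006, 0, 0, 0, 0], [0, 0, 0.006, 0, 0, 0, 0]])

```text
t: 14.65
tcp_pos: [0.5207, 0.165, 0.0994]
tcp_rot: [0.0, -0.042, 0.999, 0.0]
wrist_force: [0.9, 0.2, 4.2]
width: -0.0
grasp_force: 2.4
```

>>> step_arm(moves=[[0, 0, 0.003, 0, 0, 0, 0], [0, 0, 0.005, 0, 0, 0, 0], [0, 0, 0.005, 0, 0, 0, 0], [0, 0, 0.005, 0, 0, 0, 0]])

```text
t: 15.05
tcp_pos: [0.5207, 0.165, 0.0971]
tcp_rot: [0.0, -0.042, 0.999, -0.0]
wrist_force: [-1.1, -0.0, 5.9]
width: -0.0004
grasp_force: 3.1
```

Run:
```python
from h import *
F=[];Z=[]
for i in range(8):
    read_camera('scene' if i%2 else 'top'); s=manip.sense(); F.append(s['wrist_force']); Z.append(s['tcp_pos'][2])
print(np.mean(F,0),np.std(F,0),np.mean(Z),np.std(Z))
for n in ['scene','wrist','top']:
    im,d=read_camera(n); c=get_calibration(n)
    P=cloud(c,d,np.ones(d.shape,bool))
    # trigger strip beside finger: local coords about chuck (x along handle)
    a=np.pi+.088; L=(P[:,:2]-[.5973,.172])@np.array([[np.cos(a),-np.sin(a)],[np.sin(a),np.cos(a)]])
    for lo,hi in [(.049,.062),(.089,.091)]:
        m=(L[:,0]>lo)&(L[:,0]<hi)&(abs(L[:,1])<.007)&(P[:,2]>.08)&(P[:,2]<.112)
        print(n,lo,m.sum(),np.percentile(P[m,2],[20,50,80]).round(4) if m.sum()>3 else '')
    if n=='wrist': cv2.imwrite('pics/w4.png',cv2.resize(im,(800,600)))
print(manip.sense()['t'])
```

```text
[-0.31645742  0.15037504  6.07766014] [0.57545024 0.55820099 0.39287796] 0.09714207944034921 1.526232507418233e-05
scene 0.049 12 [0.0937 0.0954 0.0973]
scene 0.089 0 
wrist 0.049 0 
wrist 0.089 336 [0.0982 0.1053 0.1095]
top 0.049 0 
top 0.089 0 
15.6
```

View pics/w4.png

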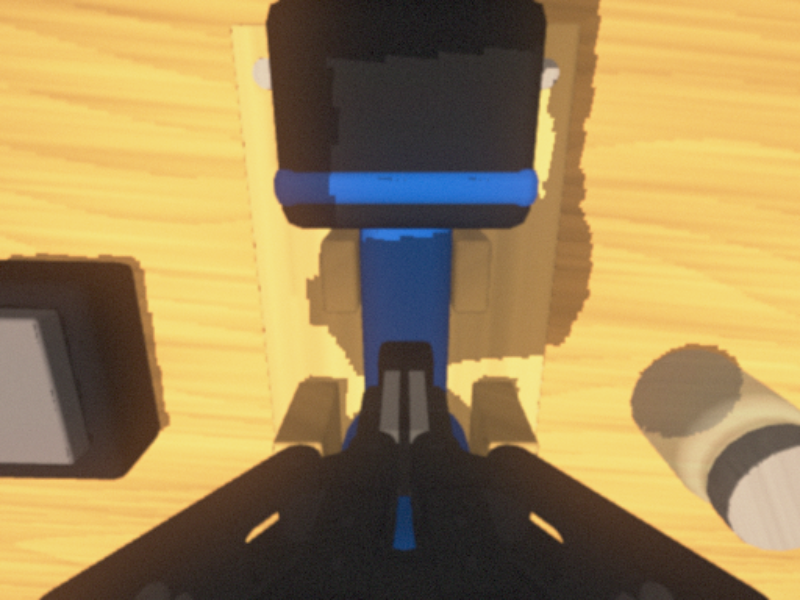

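The wrist view shows the shut fingertips at (405,390) on the trigger, clear of barrel and battery. Force is 6.1 N at z 0.0971, so a 0.5 mm nudge brings it to mid-travel.

>>> step_arm(moves=[[0, 0, 0.001, 0, 0, 0, 0], [0, 0, 0.001, 0, 0, 0, 0], [0, 0, 0.001, 0, 0, 0, 0]])

```text
t: 15.9
tcp_pos: [0.5208, 0.165, 0.0967]
tcp_rot: [0.0, -0.042, 0.999, 0.0]
wrist_force: [0.2, -0.8, 5.6]
width: 0.0003
grasp_force: 3.3
```

Run:
```python
from h import *
F=[]
for i in range(6):
    read_camera('top'); s=manip.sense(); F.append(s['wrist_force'][2])
print(np.mean(F),s['tcp_pos'],s['t'])
if 5.5<np.mean(F)<8: print(job_done())
```

```text
6.7431943573664235 [0.52074812 0.16504021 0.09667417] 16.2
the job is handed in; nothing more can be done
None
```

I turned the chuck sleeve clockwise until the fingers slipped at its stop, with the jaws closed on the bit. The trigger is held about half-way in (6.7 N, press point at about 97 mm), and I handed the job in at 16.2 s with the jar, wrench and battery untouched.

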